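# Hang the spindle guard's door on its lift-off hinge pins

### The arm

A 7-joint arm with a two-finger parallel gripper is mounted at the origin on a cart in front of the work surface, level with it; the furniture and walls round the work are solid. World frame = base frame: x ahead of the robot, y to its left, z up, the work surface at z = 0. Lengths are in m, angles in rad, forces in N, time in s.
With the tool pointing down it reaches from about 0.4 to 0.875 m from the base axis. Payload 19.3 kg.
Tool frame: the origin (TCP) lies at the very end of the fingers, on their centre line; the grasp point (between the pads) lies 19 mm behind it; y points along the fingers, x is the direction in which the jaws open and shut, and the axes are right-handed (so a half turn about y gives the same grasp; the last joint's range is limited). The gripper opens to 85 mm and grips with 20 to 120 N. Pads are 22 mm wide; open, the fingers measure 114 mm over their backs; the gripper's body (76 mm by 85 mm) begins 54 mm behind the grasp point. The pads swing forward as they close: fully open they stand 13 mm farther back than shut.
Start: joints at [1.142, 0.521, -0.036, 1.599, 0.021, 1.021, -0.113], TCP at [0.219, -0.585, 0.231] pointing down, gripper open.
Joint ranges: [-2.91, 2.91], [-0.3, 2.13], [-1.5, 1.42], [0.17, 2.43], [-1.26, 4.41], [0.16, 1.93], [-2.52, 2.52]. Speed limits (rad/s): [1.89, 1.89, 2.39, 2.39, 3.01, 3.01, 3.01].

### API

Orientations are given as [roll, pitch, yaw] about the fixed x, y, z axes, in that order (R = Rz(yaw) Ry(pitch) Rx(roll)).
In Python, from workcell import bot gives the robot as it stands. The module is installed in compiled form; this text tells all that it offers.
- The arm moves only by the shell command python3 -m crank 'ROWS' [FORCE]. ROWS is JSON, a list of rows, each an object of numbers: "hand": the closure, from 0 (fully open) to 1 (shut); "dx", "dy", "dz": the shift along the tool's x, y, z in mm; "yaw": the turn about the tool's y in rad. In form: [{"hand": .., "dx": .., "dy": .., "dz": .., "yaw": ..}, ...]. A call has 1 to 12 rows; each row is the pose to reach, as a shift and turn from the pose commanded when the call began, along the tool's axes at that moment; what a row does not reach only later rows make up. A row lasts 1/12 s, in which the tool goes at most 41.7 mm and 7.16 degrees, less where a joint would pass 70% of its speed; a pose out of reach is approached as far as the arm can. A call with a gripper value outside its range is refused whole. The fingers move at their own pace and stop on an object; FORCE is the grip in N (left out, the last holds). Time passes only in rows, so rows that repeat a pose let the fingers close. It gives the time, the measured TCP pose, the force and the opening at its end, in the units of the state.
- bot.observe(): the state, without advancing time (a new reading comes with each control period).
- bot.grab_frame(name): name is "scene" or "top" or "wrist"; returns the picture (400x640x3 uint8, red, green, blue); there is no depth.
- bot.camera_info(name): a dict with "fx", "fy", "cx", "cy" (pixels), "rvec" (rotation vector, rad) and "tvec" (3), from world to camera coordinates, as OpenCV has them. Camera axes: x right, y down, z forward; pixel columns grow to the right and rows downward; lengths in m; the calibration is good to about 2 mm. The wrist camera is an equidistant fisheye: a pixel r from the principal point sees the ray r / f radians off the axis. A picture is of the moment at which its call begins: read the wrist's pose just before it. camera_info takes no time and is no camera call; for the wrist camera it gives the pose at the moment of the call.
- bot.job_done(): hands the job in, once; it reports no verdict.
The state is a dict: "clock": time; "qpos": joint angles; "qd": joint speeds; "joint_efforts": joint torques, N m; "position": TCP position; "tool_rot": TCP orientation; "force": force on the tool from outside, world axes, zero at the start; "moment": the same for the moment, N m; "grip_width": finger opening in m.
Only numpy, scipy, OpenCV 4.12 (cv2) and the standard library are available. Lean on these libraries where they do the work, as an engineer would, in place of code of your own. Each camera call takes 0.05 s, during which the arm holds its last target.

### The job

Two panels stand in the plywood rack. Lift out the one that has two hinge knuckles, bring it to the guard of the buffing spindle and lower both knuckles together onto the guard's two upright hinge pins until it is fully home, so that the door hangs upright and closed across the front of the guard. Let go of it, and leave the blank panel standing in the rack.

Things in the scene. Friction and masses are not known exactly. Their poses are not given: they have to be found in the camera images.
- door_mid (a point): Centre of the guard door, a framed sheet panel standing upright in one slot of the rack: 150 mm wide (its y), 160 high (z), 12 thick (x), 0.2 to 0.4 kg. Top edge 80 mm above this point, lower edge 80 below. Two steel hinge knuckles on its +y edge; a pull bar on its -x face near the -y edge, 26 mm proud, at mid height. Grip across its thickness at the middle of the top edge, where both faces are free.
- door_hinge (a point): On the door: axis of its two knuckles at the underside of the lower one, 90 mm to +y of door_mid and 60 mm below it; axes as the door's. Knuckles are open vertical rings, outside 30 mm, bore 22, 18 high; the upper one's underside is 105 mm above this point.
- pin_seat (a point): On the guard: foot of the lower hinge pin, 38 mm above the worktop, where the lower knuckle's underside comes to rest. x points into the guard, z up; the closed door extends from here to -y, its axes parallel to these. The upper pin's foot is 105 mm straight above. Steel pins, 24 mm high, 18 mm thick at the foot, tapering to 6 at the tip, each on a 6 mm bracket from a post behind.
- guard: Fixed grey three-sided housing round a low buffing spindle, 150 mm high, open in front (-x) and on top; origin on the pins' axis at worktop height. Bring the door in level from the front with its knuckles 30 to 75 mm above their seats (lower knuckle between lower pin tip and upper bracket), then lower. Side walls start 32 mm behind the axis; nothing between them is higher than 95 mm.
- rack: Fixed plywood rack, 160 x 160 mm, origin at its centre on the worktop. Two slots along its y, 100 mm apart (50 mm before and behind the centre); slot floor 12 mm, slot walls 46 mm above the worktop. Panel tops are 172 mm above the worktop: raise the door's lower edge above that before crossing the other panel.
- cover_mid (a point): Centre, half-way up, of the blank cover panel in the other slot of the rack: same size and frame as the door, but without knuckles and with three louvres. To be left alone.
Things that resemble listed ones, but are neither listed nor needed, are in the scene too. What is shaped like the part that bears cover_mid but orange is not meant.

How it is judged:
By the outcome, as a careful person would: the job done as asked, in the order asked, and still so for the second after the job is handed in, with the robot touching nothing.
It also fails if it takes over 45 s, if anything falls off the work surface, if the arm or the gripper's body presses on something with over 40 N, if the wrist force passes 120 N, or if a joint passes its speed limit or range.

## Working session

There is one attempt and no reset: what is moved stays moved. The work goes in short steps, Python scripts to look and compute and a shell command to move; the robot and the scene stay as the last step left them, time stands still between calls to the robot, and variables do not carry over. Pictures are saved under pics/ and viewed, and the job is handed in when it is done.

```bash
mkdir -p pics; cat > h.py <<'E'
import numpy as np, cv2
from workcell import bot
from scipy.spatial.transform import Rotation as R
def save(im,n): cv2.imwrite('pics/'+n,im[:,:,::-1])
def ray(ci,u,v,fish=False):
    Rm=cv2.Rodrigues(np.array(ci['rvec'],float))[0];t=np.array(ci['tvec'],float).ravel()
    x=(u-ci['cx'])/ci['fx'];y=(v-ci['cy'])/ci['fy']
    if fish:
        r=np.hypot(x,y);d=np.array([np.sin(r)*x/max(r,1e-9),np.sin(r)*y/max(r,1e-9),np.cos(r)])
    else: d=np.array([x,y,1.])
    return -Rm.T@t, Rm.T@(d/np.linalg.norm(d))
def onz(ci,u,v,z,fish=False):
    o,d=ray(ci,u,v,fish); return o+d*(z-o[2])/d[2]
def tri(*rays):
    A=np.zeros((3,3));b=np.zeros(3)
    for o,d in rays:
        P=np.eye(3)-np.outer(d,d);A+=P;b+=P@o
    p=np.linalg.solve(A,b); return p,[np.linalg.norm((np.eye(3)-np.outer(d,d))@(p-o)) for o,d in rays]
def proj(ci,p,fish=False):
    Rm=cv2.Rodrigues(np.array(ci['rvec'],float))[0];c=Rm@np.asarray(p,float)+np.array(ci['tvec'],float).ravel()
    if fish:
        r=np.hypot(c[0],c[1]);th=np.arctan2(r,c[2]);return ci['cx']+ci['fx']*th*c[0]/r,ci['cy']+ci['fy']*th*c[1]/r
    return ci['cx']+ci['fx']*c[0]/c[2],ci['cy']+ci['fy']*c[1]/c[2]
E
python3 - <<'E'
from h import *
np.set_printoptions(precision=4,suppress=True)
s=bot.observe();print(s)
for n in ['scene','top','wrist']:
    ci=bot.camera_info(n);print(n,ci)
    im=bot.grab_frame(n);save(im,n+'0.png');np.save(n+'0.npy',im)
E
```

```text
{'clock': 0.0, 'qpos': array([ 1.1418,  0.522 , -0.0363,  1.6   ,  0.0212,  1.0211, -0.1128]), 'qd': array([-0.0005, -0.0009, -0.0016, -0.0015,  0.0004,  0.0025,  0.0015]), 'joint_efforts': array([  0.001 , -92.7097,   1.9805, -36.9935,   0.018 ,   0.008 ,
        -0.0001]), 'position': array([ 0.2193, -0.5849,  0.2307]), 'tool_rot': array([-1.5709,  0.0011, -1.212 ]), 'force': array([0.3935, 0.6699, 0.9511]), 'moment': array([0.0321, 0.0144, 0.0349]), 'grip_width': 0.08543714423426516}
scene {'fx': 455.53972464347345, 'fy': 455.53972464347345, 'cx': 312.54892914437414, 'cy': 190.67524752323357, 'rvec': array([ 1.1275, -2.0026,  1.2736]), 'tvec': array([0.3453, 0.2498, 0.5901])}
top {'fx': 420.8134565974771, 'fy': 420.8134565974771, 'cx': 322.5008940323031, 'cy': 193.86593836353472, 'rvec': array([ 2.1102, -2.1241,  0.1889]), 'tvec': array([0.0955, 0.5086, 0.8184])}
wrist {'fx': 309.70691628693146, 'fy': 309.70691628693146, 'cx': 320.98958896476046, 'cy': 200.577339754175, 'rvec': array([-2.3624,  1.6378,  0.2591]), 'tvec': array([-0.6252, -0.0404,  0.3818])}
```

View pics/scene0.png

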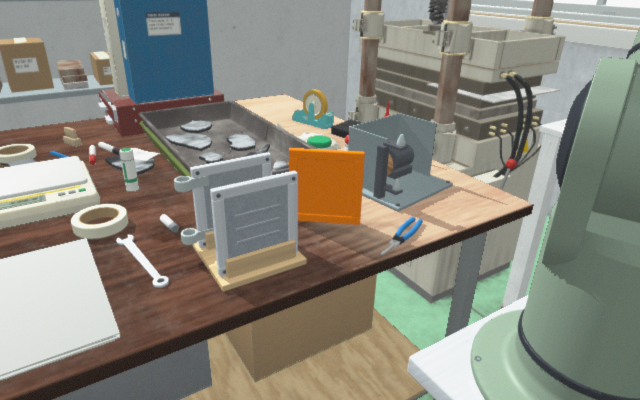

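View pics/top0.png

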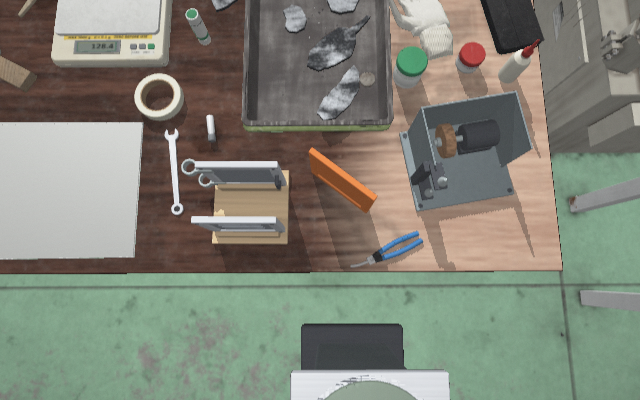

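View pics/wrist0.png

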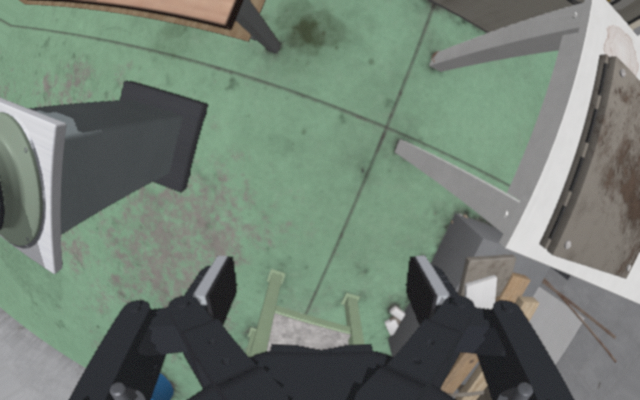

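```bash
python3 - <<'E'
from h import *
t=np.load('top0.npy');s=np.load('scene0.npy')
a=cv2.resize(t[140:250,170:300],None,fx=6,fy=5.4,interpolation=cv2.INTER_CUBIC);save(a[:,:],'c1.png')
save(cv2.resize(t[85:215,390:540],None,fx=5,fy=4.6,interpolation=cv2.INTER_CUBIC),'c2.png')
save(cv2.resize(s[105:215,335:465],None,fx=6,fy=5.4,interpolation=cv2.INTER_CUBIC),'c3.png')
save(cv2.resize(s[140:290,165:315],None,fx=5,fy=4,interpolation=cv2.INTER_CUBIC),'c4.png')
ci=bot.camera_info('top')
for u,v in [(213,243),(288,243),(288,171)]: print(onz(ci,u,v,0.012))
E
```

```text
[0.41254549 0.32413963 0.012     ]
[0.41154822 0.16579713 0.012     ]
[0.56747712 0.16735379 0.012     ]
```

View pics/c1.png

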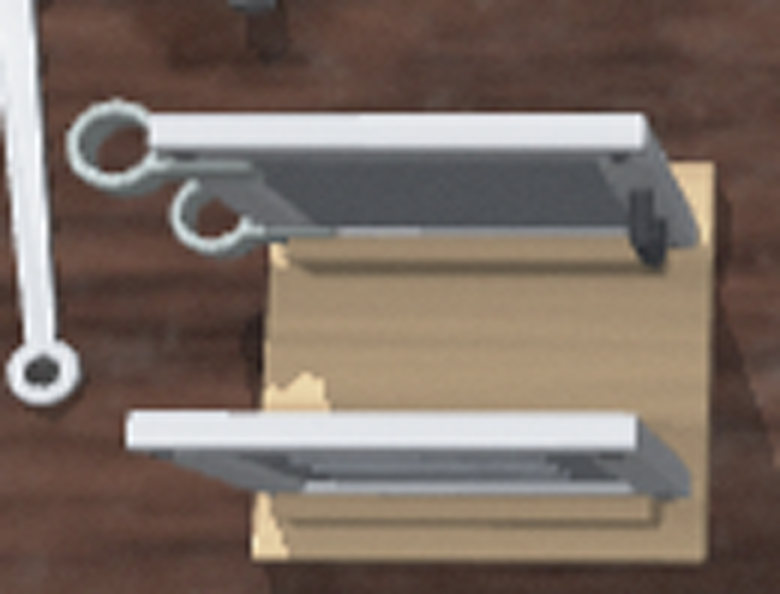

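View pics/c2.png

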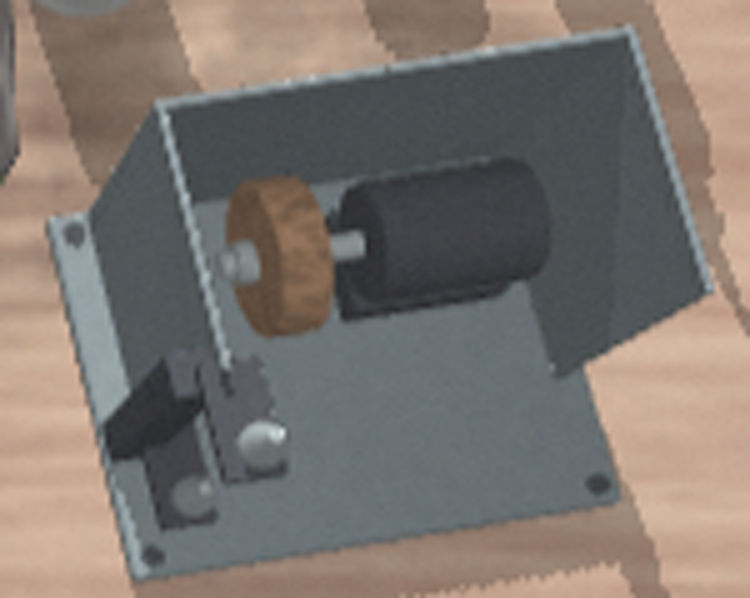

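View pics/c3.png

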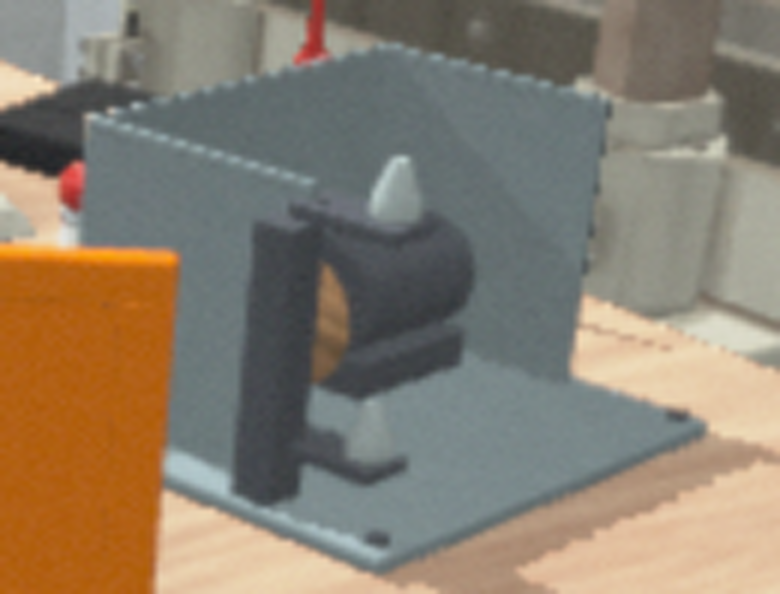

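View pics/c4.png

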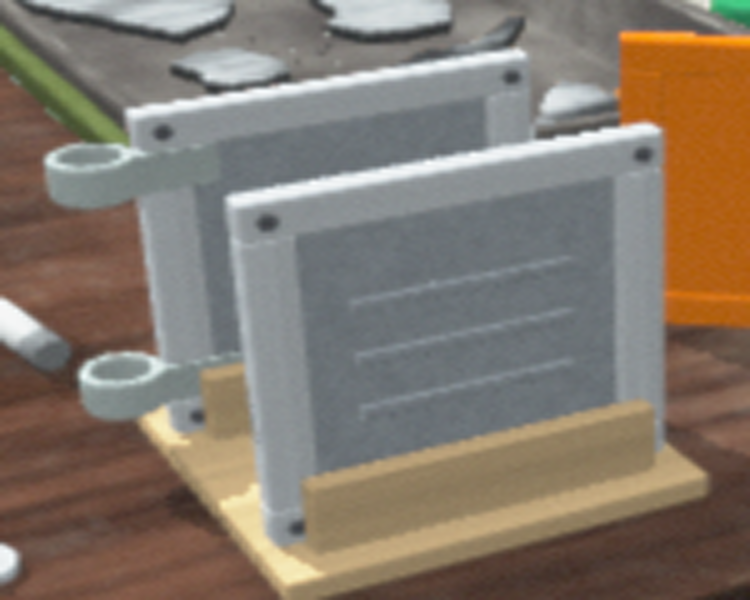

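```bash
python3 - <<'E'
from h import *
np.set_printoptions(precision=4,suppress=True)
ct=bot.camera_info('top');cs=bot.camera_info('scene')
print('cams',ray(ct,320,200)[0],ray(cs,320,200)[0])
T=lambda x,y:(390+x/5,85+y/4.6); S=lambda x,y:(335+x/6,105+y/5.4)
for n,a,b in [('uptip',(280,437),(403,157)),('upfoot',(262,450),(395,228)),('lotip',(208,485),(373,398)),('lofoot',(192,498),(368,465))]:
    print(n,*tri(ray(ct,*T(*a)),ray(cs,*S(*b))))
print('top on z: uptip',onz(ct,*T(280,437),.165),'upfoot',onz(ct,*T(262,450),.143),'lotip',onz(ct,*T(208,485),.06),'lofoot',onz(ct,*T(192,498),.038))
# base plate front corners / walls
p=[onz(ct,*T(*q),.006) for q in [(139,578),(619,497),(50,218)]];print(p)
d=p[1]-p[0];print('yaw front',np.arctan2(d[0],-d[1])); d=p[2]-p[0];print('yaw side',np.arctan2(d[1],d[0]))
w=[onz(ct,*T(*q),.150) for q in [(160,103),(632,30),(712,290),(226,365)]];print(w)
d=w[1]-w[0];print('yaw back',np.arctan2(d[0],-d[1]));d=w[0]-w[3];print(np.arctan2(d[1],d[0]));d=w[1]-w[2];print(np.arctan2(d[1],d[0]))
# door top
C=lambda x,y:(170+x/6,140+y/5.4)
for n,q in [('TL',(148,115)),('TR',(643,115)),('BR',(645,150)),('BL',(150,150)),('cTL',(127,412)),('cTR',(636,412)),('cBR',(636,447)),('cBL',(128,447))]: print(n,onz(ct,*C(*q),.172))
print('upknuckle',onz(ct,*C(117,145),.155),'lo', onz(ct,*C(210,215),.05))
E
```

```text
cams [0.3462 0.0831 0.9004] [-0.1758  0.5229  0.4748]
uptip [ 0.5091 -0.1292  0.1686] [np.float64(0.0008880847895265689), np.float64(0.0008880847895265775)]
upfoot [ 0.5107 -0.131   0.1381] [np.float64(0.0007698588484072789), np.float64(0.0007698588484073219)]
lotip [ 0.5109 -0.1294  0.064 ] [np.float64(0.0011974782171226194), np.float64(0.0011974782171226101)]
lofoot [ 0.5109 -0.1303  0.0332] [np.float64(0.001446801332134716), np.float64(0.0014468013321347584)]
top on z: uptip [ 0.5105 -0.1296  0.165 ] upfoot [ 0.5101 -0.129   0.143 ] lotip [ 0.5125 -0.1295  0.06  ] lofoot [ 0.5109 -0.1281  0.038 ]
[array([ 0.4792, -0.1113,  0.006 ]), array([ 0.5161, -0.3193,  0.006 ]), array([ 0.6551, -0.0803,  0.006 ])]
yaw front 0.17517291162358797
yaw side 0.1745802789959702
[array([ 0.6543, -0.0973,  0.15  ]), array([ 0.6843, -0.2771,  0.15  ]), array([ 0.5729, -0.2962,  0.15  ]), array([ 0.5434, -0.1159,  0.15  ])]
yaw back 0.16531069422137784
0.16642878236428602
0.17003339686827607
TL [0.547  0.3201 0.172 ]
TR [0.5457 0.1718 0.172 ]
BR [0.5337 0.171  0.172 ]
BL [0.535  0.3189 0.172 ]
cTL [0.4474 0.3211 0.172 ]
cTR [0.4464 0.1724 0.172 ]
cBR [0.435  0.1722 0.172 ]
cBL [0.436  0.3202 0.172 ]
upknuckle [0.5412 0.3346 0.155 ] lo [0.5406 0.3362 0.05  ]
```

Candidates, by top-view pixel:
- Far grey panel in the rack (240,167). It has two rings at (189,167) and (205,180), plus a pull bar, so this is the door.
- Near grey panel (238,220). It has louvres and no rings, so this is the cover.
- Orange panel (342,180). It is a decoy.

The close crops confirm the choice. The measured sizes and heights also fit: door about 149 x 12 mm, knuckle at mid +90 mm, and both pins vertically in line.

```bash
cat >> h.py <<'E'
def delta(p,yaw):
    s=bot.observe();Rm=R.from_euler('xyz',s['tool_rot']).as_matrix()
    d=Rm.T@(np.array(p)-s['position'])*1000
    x=Rm[:,0];cur=np.arctan2(x[1],x[0])
    print('t',s['clock'],'pos',np.round(s['position'],4),'rot',np.round(s['tool_rot'],4),'F',np.round(s['force'],1),'w',round(s['grip_width'],4))
    print('dx dy dz',np.round(d,1),'yaw',round(-(yaw-cur),4))
E
python3 -c "
from h import *
delta([.5404,.2455,.24],0)"
python3 -m crank '[{"hand":0,"dx":-55,"dy":-10,"dz":49,"yaw":-0.1},{"hand":0,"dx":-111,"dy":-10,"dz":99,"yaw":-0.2},{"hand":0,"dx":-166,"dy":-10,"dz":148,"yaw":-0.3},{"hand":0,"dx":-221,"dy":-10,"dz":197,"yaw":-0.4},{"hand":0,"dx":-277,"dy":-10,"dz":247,"yaw":-0.5},{"hand":0,"dx":-332,"dy":-10,"dz":296,"yaw":-0.6},{"hand":0,"dx":-388,"dy":-10,"dz":346,"yaw":-0.7},{"hand":0,"dx":-443,"dy":-10,"dz":395,"yaw":-0.8},{"hand":0,"dx":-498,"dy":-10,"dz":444,"yaw":-0.9},{"hand":0,"dx":-554,"dy":-10,"dz":494,"yaw":-1.0},{"hand":0,"dx":-609,"dy":-10,"dz":543,"yaw":-1.1},{"hand":0,"dx":-665,"dy":-10,"dz":592,"yaw":-1.212}]' 60
python3 -c "
from h import *
delta([.5404,.2455,.24],0)"
```

```text
t 0.15 pos [ 0.2194 -0.585   0.2309] rot [-1.5709e+00  9.0000e-04 -1.2120e+00] F [ 0.3 -0.6 -0.4] w 0.0854
dx dy dz [-664.9   -8.6  592.2] yaw -1.212
clock: 1.15
position: [0.3999, -0.1174, 0.2411]
tool_rot: [-1.571, -0.0, 0.004]
force: [2.1, -1.6, -0.8]
grip_width: 0.0854
t 1.15 pos [ 0.3999 -0.1174  0.2411] rot [-1.5713e+00 -4.0000e-04  4.4000e-03] F [ 2.1 -1.6 -0.8] w 0.0854
dx dy dz [142.1   1.  362.3] yaw 0.0044
```

```bash

python3 -m crank '[{"hand":0,"dx":142,"dy":1,"dz":362,"yaw":0},{"hand":0,"dx":142,"dy":1,"dz":362,"yaw":0},{"hand":0,"dx":142,"dy":1,"dz":362,"yaw":0},{"hand":0,"dx":142,"dy":1,"dz":362,"yaw":0},{"hand":0,"dx":142,"dy":1,"dz":362,"yaw":0},{"hand":0,"dx":142,"dy":1,"dz":362,"yaw":0},{"hand":0,"dx":142,"dy":1,"dz":362,"yaw":0},{"hand":0,"dx":142,"dy":1,"dz":362,"yaw":0},{"hand":0,"dx":142,"dy":1,"dz":362,"yaw":0},{"hand":0,"dx":142,"dy":1,"dz":362,"yaw":0},{"hand":0,"dx":142,"dy":1,"dz":362,"yaw":0},{"hand":0,"dx":142,"dy":1,"dz":362,"yaw":0}]'
python3 - <<'E'
from h import *
delta([.5404,.2455,.143],0)
ci=bot.camera_info('wrist');im=bot.grab_frame('wrist');save(im,'w1.png')
for p in [(.541,.3205,.172),(.541,.1715,.172),(.541,.3354,.155)]: print(proj(ci,p,True))
E
```

```text
clock: 2.15
position: [0.5414, 0.2432, 0.2392]
tool_rot: [-1.571, 0.001, 0.001]
force: [0.3, 0.1, 0.2]
grip_width: 0.0854
t 2.15 pos [0.5414 0.2432 0.2392] rot [-1.571e+00  1.100e-03  1.400e-03] F [0.3 0.1 0.2] w 0.0854
dx dy dz [-0.9 96.2  2.3] yaw 0.0014
(np.float64(320.6304251020054), np.float64(104.65002224647439))
(np.float64(320.56587310718623), np.float64(294.5574152219913))
(np.float64(320.69457310220713), np.float64(84.41976020679188))
```

View pics/w1.png

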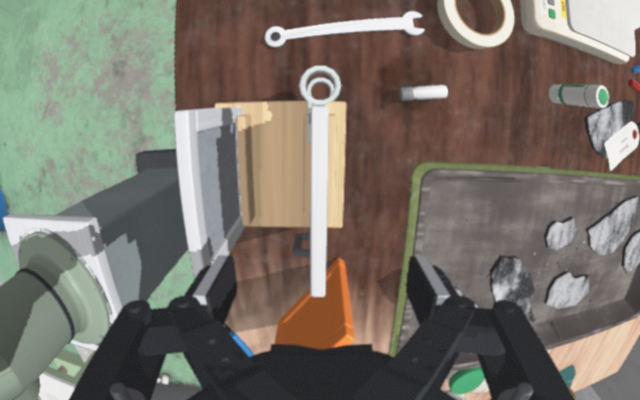

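The wrist view shows the door's top edge along column 319, rows 104–296, with the rings at (320,85). All of this matches the prediction within 2 px, so I'm descending and gripping.

```bash

python3 -m crank '[{"hand":0,"dx":-1,"dy":35,"dz":2,"yaw":0},{"hand":0,"dx":-1,"dy":65,"dz":2,"yaw":0},{"hand":0,"dx":-1,"dy":85,"dz":2,"yaw":0},{"hand":0,"dx":-1,"dy":97,"dz":2,"yaw":0},{"hand":0,"dx":-1,"dy":97,"dz":2,"yaw":0},{"hand":1,"dx":-1,"dy":97,"dz":2,"yaw":0},{"hand":1,"dx":-1,"dy":97,"dz":2,"yaw":0},{"hand":1,"dx":-1,"dy":97,"dz":2,"yaw":0},{"hand":1,"dx":-1,"dy":97,"dz":2,"yaw":0},{"hand":1,"dx":-1,"dy":97,"dz":2,"yaw":0},{"hand":1,"dx":-1,"dy":97,"dz":2,"yaw":0},{"hand":1,"dx":-1,"dy":97,"dz":2,"yaw":0}]' 80
python3 - <<'E'
from h import *
delta([.5404,.2455,.143],0)
save(bot.grab_frame('scene'),'s1.png')
E
```

```text
clock: 3.2
position: [0.541, 0.2448, 0.1435]
tool_rot: [-1.571, -0.001, -0.0]
force: [-1.9, -1.6, 7.9]
grip_width: 0.0108
t 3.2 pos [0.541  0.2448 0.1435] rot [-1.5705e+00 -7.0000e-04 -3.0000e-04] F [-1.9 -1.6  7.9] w 0.0108
dx dy dz [-0.6  0.5  0.7] yaw -0.0003
```

View pics/s1.png

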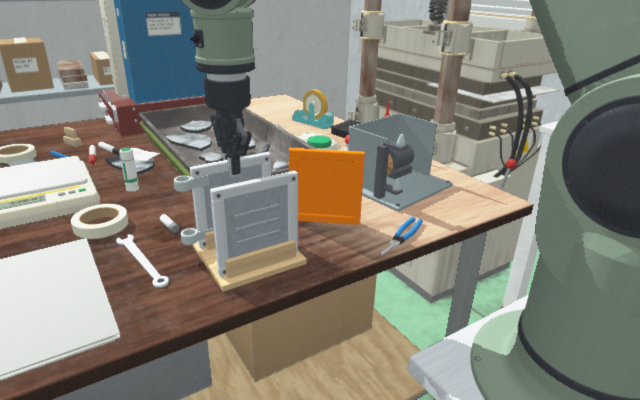

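The fingers stopped at 10.8 mm on the door's top edge, and the scene view shows the jaws at (235,150). Next is the lift.

```bash

python3 -m crank '[{"hand":1,"dx":0,"dy":-6,"dz":0,"yaw":0},{"hand":1,"dx":0,"dy":-20,"dz":0,"yaw":0},{"hand":1,"dx":0,"dy":-40,"dz":0,"yaw":0},{"hand":1,"dx":0,"dy":-62,"dz":0,"yaw":0},{"hand":1,"dx":0,"dy":-84,"dz":0,"yaw":0},{"hand":1,"dx":0,"dy":-106,"dz":0,"yaw":0},{"hand":1,"dx":0,"dy":-128,"dz":0,"yaw":0},{"hand":1,"dx":0,"dy":-150,"dz":0,"yaw":0},{"hand":1,"dx":0,"dy":-170,"dz":0,"yaw":0},{"hand":1,"dx":0,"dy":-184,"dz":0,"yaw":0},{"hand":1,"dx":0,"dy":-190,"dz":0,"yaw":0},{"hand":1,"dx":0,"dy":-190,"dz":0,"yaw":0}]' 80
python3 - <<'E'
from h import *
delta([.5404,.2455,.333],0)
im=bot.grab_frame('top');np.save('t2.npy',im);save(im,'t2.png');im=bot.grab_frame('scene');np.save('s2.npy',im);save(im,'s2.png')
E
```

```text
clock: 4.25
position: [0.5409, 0.2449, 0.334]
tool_rot: [-1.57, -0.001, -0.0]
force: [0.1, -0.4, -4.2]
grip_width: 0.0106
t 4.25 pos [0.5409 0.2449 0.334 ] rot [-1.5702e+00 -1.5000e-03 -0.0000e+00] F [ 0.1 -0.4 -4.2] w 0.0106
dx dy dz [-0.5  1.   0.6] yaw -0.0
```

View pics/t2.png

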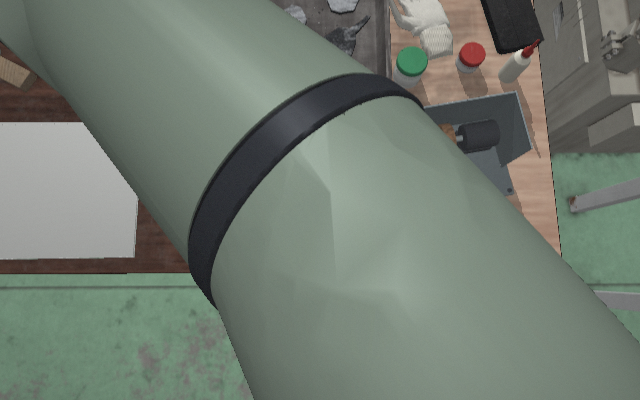

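View pics/s2.png

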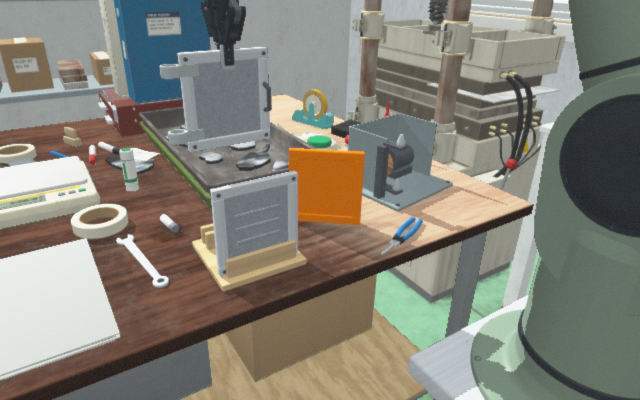

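The scene view shows the door hanging upright at (227,100), with its knuckles at (178,72) and (182,135). The cover panel is still in the rack. The arm covers the top view. I'll cross at this height.

```bash

python3 -m crank '[{"hand":1,"dx":-5,"dy":0,"dz":-20,"yaw":-0.01},{"hand":1,"dx":-13,"dy":0,"dz":-53,"yaw":-0.02},{"hand":1,"dx":-22,"dy":0,"dz":-92,"yaw":-0.03},{"hand":1,"dx":-31,"dy":0,"dz":-132,"yaw":-0.05},{"hand":1,"dx":-41,"dy":0,"dz":-172,"yaw":-0.06},{"hand":1,"dx":-50,"dy":0,"dz":-212,"yaw":-0.08},{"hand":1,"dx":-60,"dy":0,"dz":-252,"yaw":-0.09},{"hand":1,"dx":-69,"dy":0,"dz":-292,"yaw":-0.10},{"hand":1,"dx":-79,"dy":0,"dz":-332,"yaw":-0.12},{"hand":1,"dx":-88,"dy":0,"dz":-372,"yaw":-0.13},{"hand":1,"dx":-96,"dy":0,"dz":-405,"yaw":-0.14},{"hand":1,"dx":-104,"dy":0,"dz":-437,"yaw":-0.155}]' 80
python3 - <<'E'
from h import *
delta([.4272,-.2357,.333],.17)
E
```

```text
clock: 5.35
position: [0.4353, -0.1943, 0.3319]
tool_rot: [-1.57, 0.001, 0.154]
force: [0.9, 0.3, -3.1]
grip_width: 0.0107
t 5.35 pos [ 0.4353 -0.1943  0.3319] rot [-1.5702e+00  1.4000e-03  1.5430e-01] F [ 0.9  0.3 -3.1] w 0.0107
dx dy dz [-14.4  -1.1 -39.6] yaw -0.0157
```

```bash

python3 -m crank '[{"hand":1,"dx":-8,"dy":0,"dz":-22,"yaw":-0.01},{"hand":1,"dx":-14,"dy":5,"dz":-38,"yaw":-0.016},{"hand":1,"dx":-14,"dy":22,"dz":-40,"yaw":-0.016},{"hand":1,"dx":-14,"dy":45,"dz":-40,"yaw":-0.016},{"hand":1,"dx":-14,"dy":70,"dz":-40,"yaw":-0.016},{"hand":1,"dx":-14,"dy":95,"dz":-40,"yaw":-0.016},{"hand":1,"dx":-14,"dy":115,"dz":-40,"yaw":-0.016},{"hand":1,"dx":-14,"dy":128,"dz":-40,"yaw":-0.016},{"hand":1,"dx":-14,"dy":130,"dz":-40,"yaw":-0.016},{"hand":1,"dx":-14,"dy":130,"dz":-40,"yaw":-0.016}]' 80
python3 - <<'E'
from h import *
delta([.5258,-.2188,.2015],.17)
for n in ['scene','top','wrist']:
    im=bot.grab_frame(n);np.save(n+'3.npy',im);save(im,n+'3.png')
s=bot.observe();Rm=R.from_euler('xyz',s['tool_rot']).as_matrix()
h=s['position']+Rm@np.array([0,.1115,.0906]);print('hinge pred',h)
for n in ['scene','top','wrist']:
  ci=bot.camera_info(n); print(n,[np.round(proj(ci,q,n=='wrist'),1) for q in (h,h+[0,0,.018],h+[0,0,.105],h+[0,0,.123],[.5105,-.1295,.167])])
E
```

```text
clock: 6.18
position: [0.4284, -0.2336, 0.2019]
tool_rot: [-1.569, 0.002, 0.171]
force: [0.1, -0.4, -3.2]
grip_width: 0.0106
t 6.1833 pos [ 0.4284 -0.2336  0.2019] rot [-1.5691  0.0019  0.1712] F [ 0.1 -0.4 -3.2] w 0.0106
dx dy dz [98.5  0.2 -2. ] yaw 0.0012
hinge pred [ 0.41409962 -0.14486391  0.09202023]
scene [array([435.1, 181.3]), array([436.2, 173.3]), array([442.1, 132.4]), array([443.3, 123.6]), array([401.3, 134.6])]
top [array([446.5, 237.6]), array([449.2, 236.7]), array([464. , 232.1]), array([467.6, 231.1]), array([446.3, 179.7])]
wrist [array([321.1,  88.4]), array([321.2,  87.3]), array([321.4,  77.7]), array([321.5,  74.2]), array([477.7,  93.9])]
```

View pics/scene3.png

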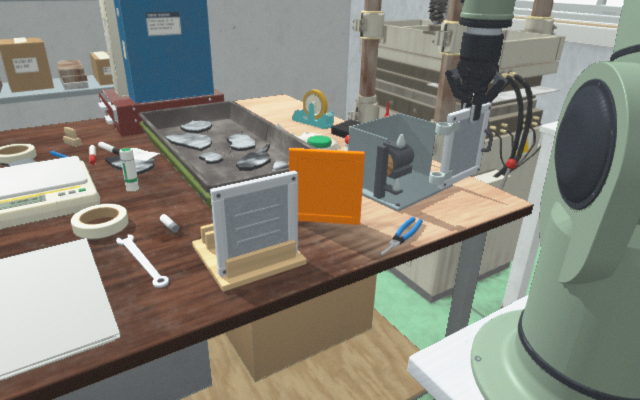

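View pics/wrist3.png

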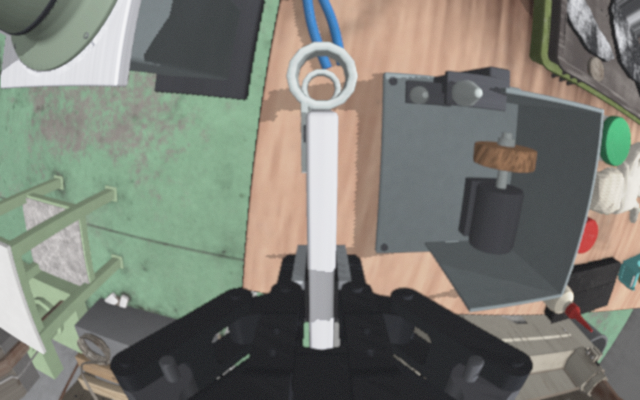

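View pics/top3.png

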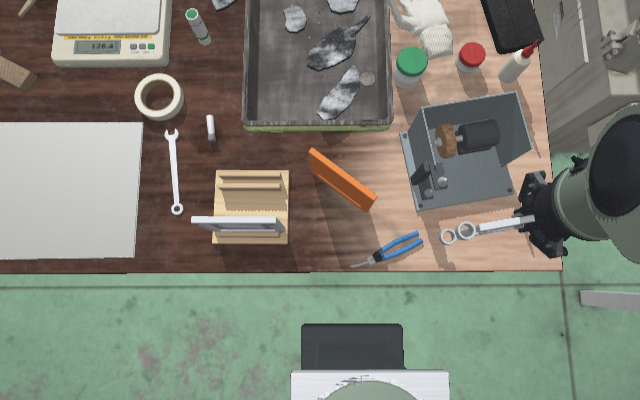

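The top view shows the rings at (448,236) and (466,230), and the wrist view shows the upper ring at (321,75) and the upper pin tip at (478,92). All are within 2 px of what I predicted, so I'm moving in level.

```bash

python3 -m crank '[{"hand":1,"dx":6,"dy":0,"dz":-2,"yaw":0},{"hand":1,"dx":18,"dy":0,"dz":-2,"yaw":0},{"hand":1,"dx":32,"dy":0,"dz":-2,"yaw":0},{"hand":1,"dx":46,"dy":0,"dz":-2,"yaw":0},{"hand":1,"dx":60,"dy":0,"dz":-2,"yaw":0},{"hand":1,"dx":74,"dy":0,"dz":-2,"yaw":0},{"hand":1,"dx":86,"dy":0,"dz":-2,"yaw":0},{"hand":1,"dx":94,"dy":0,"dz":-2,"yaw":0},{"hand":1,"dx":98,"dy":0,"dz":-2,"yaw":0},{"hand":1,"dx":98,"dy":0,"dz":-2,"yaw":0},{"hand":1,"dx":98,"dy":0,"dz":-2,"yaw":0}]' 80
python3 - <<'E'
from h import *
delta([.5258,-.2188,.1495],.17)
for n in ['scene','top','wrist']:
    im=bot.grab_frame(n);np.save(n+'4.npy',im)
    y,x,={'scene':(90,340),'top':(130,390),'wrist':(20,250)}[n]
    save(cv2.resize(im[y:y+120,x:x+160],None,fx=5,fy=5,interpolation=cv2.INTER_CUBIC),n+'4.png')
s=bot.observe();Rm=R.from_euler('xyz',s['tool_rot']).as_matrix()
h=s['position']+Rm@np.array([0,.1115,.0906]);print('hinge pred',h)
for n in ['scene','top','wrist']:
  ci=bot.camera_info(n); print(n,[np.round(proj(ci,q,n=='wrist'),1) for q in (h+[0,0,.018],h+[0,0,.105],h+[0,0,.123],[.5105,-.1295,.167],[.5105,-.1295,.143])])
E
```

```text
clock: 7.25
position: [0.5258, -0.2193, 0.2028]
tool_rot: [-1.571, 0.0, 0.171]
force: [-0.5, 0.3, -3.2]
grip_width: 0.0106
t 7.25 pos [ 0.5258 -0.2193  0.2028] rot [-1.5707e+00  3.0000e-04  1.7100e-01] F [-0.5  0.3 -3.2] w 0.0106
dx dy dz [ 0.1 53.3  0.5] yaw 0.001
hinge pred [ 0.51015177 -0.13034287  0.09147856]
scene [array([399.1, 159.7]), array([403.1, 121.2]), array([404. , 112.8]), array([401.3, 134.6]), array([400.2, 145.2])]
top [array([438.4, 186.6]), array([451.6, 176.1]), array([454.7, 173.7]), array([446.3, 179.7]), array([442.7, 182.6])]
wrist [array([321.1,  87.3]), array([321.2,  77.7]), array([321.2,  74.1]), array([322. ,  80.6]), array([321.9,  83.4])]
```

View pics/scene4.png

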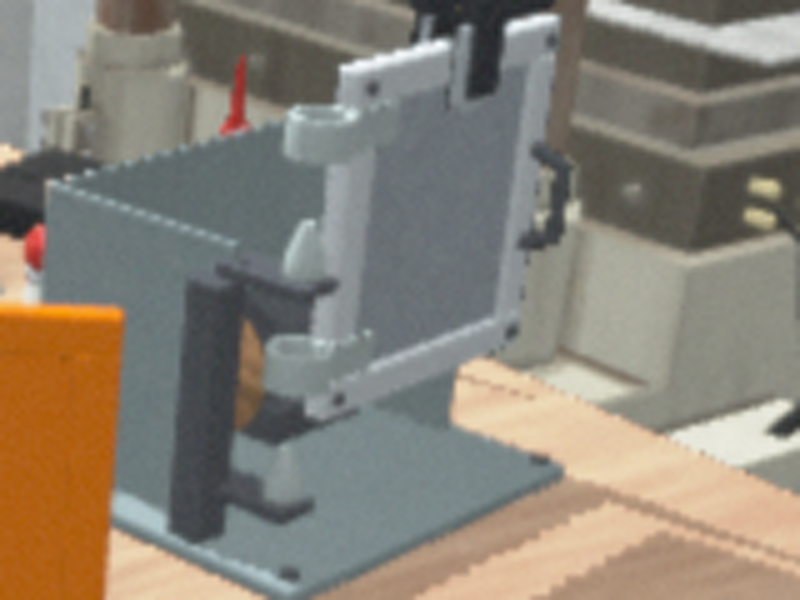

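View pics/wrist4.png

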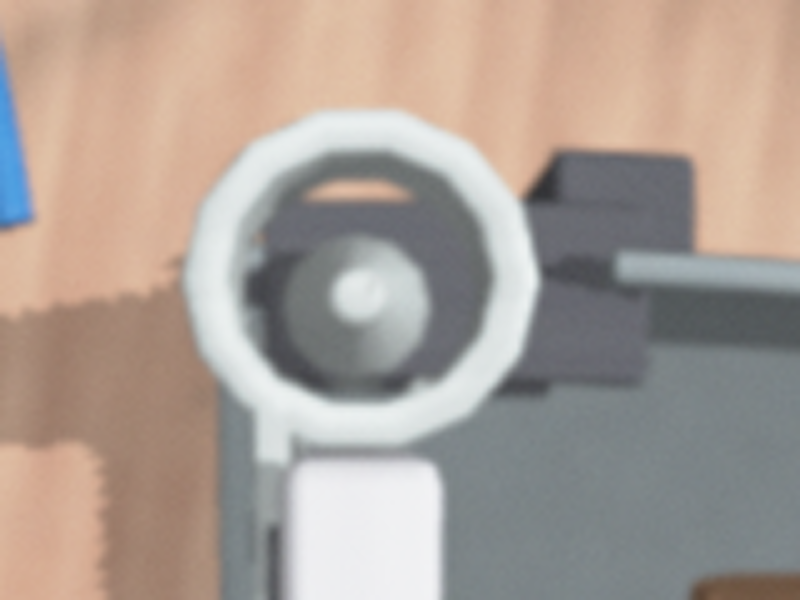

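View pics/top4.png

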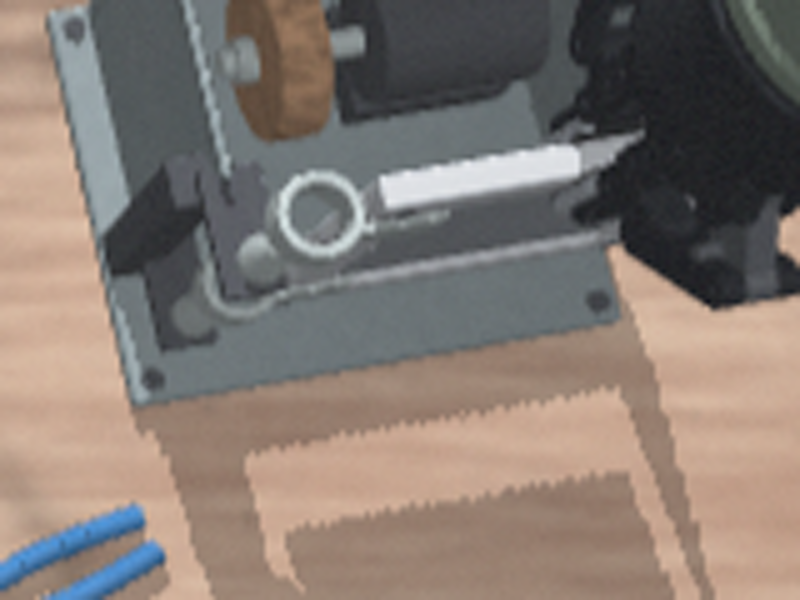

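The wrist view shows the upper pin tip at (321.6,78.6) inside the ring, whose centre is at (322.4,75.6). That is concentric apart from about 1 mm along the door. The scene view shows the lower knuckle between the lower pin tip and the upper bracket. I'll shift 1 mm towards +y and lower.

```bash

python3 -m crank '[{"hand":1,"dx":0,"dy":2,"dz":1,"yaw":0},{"hand":1,"dx":0,"dy":7,"dz":1,"yaw":0},{"hand":1,"dx":0,"dy":13,"dz":1,"yaw":0},{"hand":1,"dx":0,"dy":19,"dz":1,"yaw":0},{"hand":1,"dx":0,"dy":25,"dz":1,"yaw":0},{"hand":1,"dx":0,"dy":31,"dz":1,"yaw":0},{"hand":1,"dx":0,"dy":36,"dz":1,"yaw":0},{"hand":1,"dx":0,"dy":40,"dz":1,"yaw":0},{"hand":1,"dx":0,"dy":43,"dz":1,"yaw":0},{"hand":1,"dx":0,"dy":45,"dz":1,"yaw":0},{"hand":1,"dx":0,"dy":45,"dz":1,"yaw":0}]' 80
python3 - <<'E'
from h import *
delta([.5258,-.2188,.1495],.17)
for n in ['scene','wrist']:
    im=bot.grab_frame(n)
    y,x,={'scene':(90,340),'top':(130,390),'wrist':(20,250)}[n]
    save(cv2.resize(im[y:y+120,x:x+160],None,fx=5,fy=5,interpolation=cv2.INTER_CUBIC),n+'5.png')
E
```

```text
clock: 8.32
position: [0.5257, -0.2183, 0.1575]
tool_rot: [-1.571, 0.0, 0.171]
force: [0.0, -0.4, -2.1]
grip_width: 0.0108
t 8.3167 pos [ 0.5257 -0.2183  0.1575] rot [-1.5705e+00  4.0000e-04  1.7100e-01] F [ 0.  -0.4 -2.1] w 0.0108
dx dy dz [-0.   8.  -0.6] yaw 0.001
```

View pics/scene5.png

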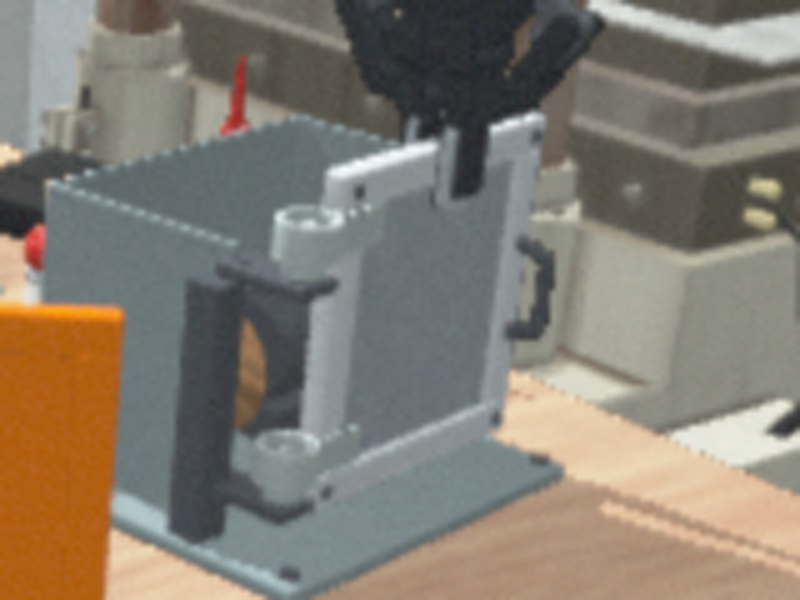

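View pics/wrist5.png

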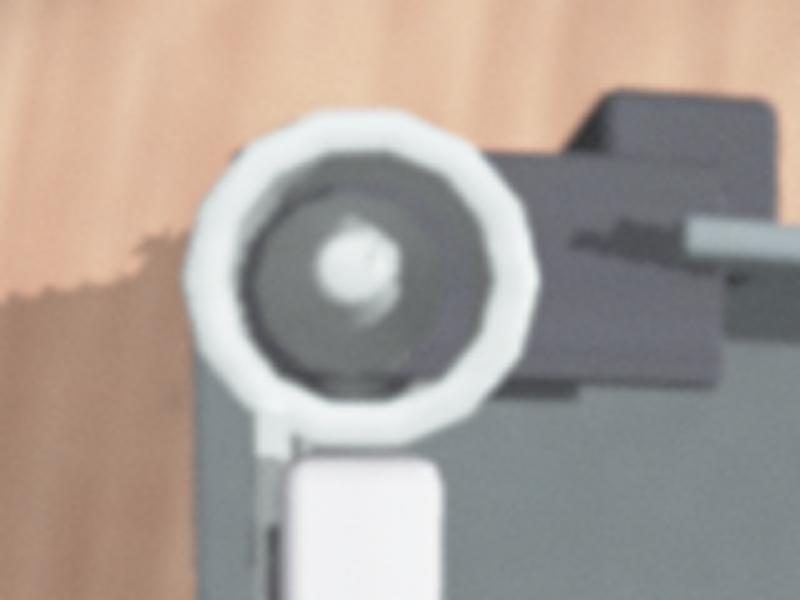

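Both knuckles are over their pins with about 8 mm left and no side force. The pin sits about 1 mm to −x in the bore, so I'll correct by 1 mm and lower slowly to contact.

```bash

python3 -m crank '[{"hand":1,"dx":-1,"dy":1,"dz":0,"yaw":0},{"hand":1,"dx":-1,"dy":3,"dz":0,"yaw":0},{"hand":1,"dx":-1,"dy":5,"dz":0,"yaw":0},{"hand":1,"dx":-1,"dy":6,"dz":0,"yaw":0},{"hand":1,"dx":-1,"dy":7,"dz":0,"yaw":0},{"hand":1,"dx":-1,"dy":7,"dz":0,"yaw":0}]' 80
python3 -m crank '[{"hand":1,"dx":0,"dy":0.5,"dz":0,"yaw":0},{"hand":1,"dx":0,"dy":1,"dz":0,"yaw":0},{"hand":1,"dx":0,"dy":1,"dz":0,"yaw":0}]' 80
```

```text
clock: 8.92
position: [0.5248, -0.2184, 0.1506]
tool_rot: [-1.571, 0.0, 0.171]
force: [-0.2, -0.2, -3.0]
grip_width: 0.0106
clock: 9.17
position: [0.5249, -0.2185, 0.1498]
tool_rot: [-1.571, -0.0, 0.171]
force: [-0.2, -0.3, -2.9]
grip_width: 0.0107
```

```bash

python3 -m crank '[{"hand":1,"dx":0,"dy":0.5,"dz":0,"yaw":0},{"hand":1,"dx":0,"dy":1,"dz":0,"yaw":0},{"hand":1,"dx":0,"dy":1,"dz":0,"yaw":0}]' 80
python3 -m crank '[{"hand":1,"dx":0,"dy":0.5,"dz":0,"yaw":0},{"hand":1,"dx":0,"dy":1,"dz":0,"yaw":0},{"hand":1,"dx":0,"dy":1,"dz":0,"yaw":0}]' 80
python3 - <<'E'
from h import *
for n in ['scene','wrist']:
    im=bot.grab_frame(n)
    y,x,={'scene':(90,340),'top':(130,390),'wrist':(20,250)}[n]
    save(cv2.resize(im[y:y+120,x:x+160],None,fx=5,fy=5,interpolation=cv2.INTER_CUBIC),n+'6.png')
E
```

```text
clock: 9.42
position: [0.525, -0.2186, 0.149]
tool_rot: [-1.571, -0.0, 0.171]
force: [-0.3, -0.6, 1.0]
grip_width: 0.011
clock: 9.67
position: [0.5252, -0.2188, 0.1483]
tool_rot: [-1.572, -0.001, 0.171]
force: [-1.1, -2.3, 7.4]
grip_width: 0.0107
```

View pics/scene6.png

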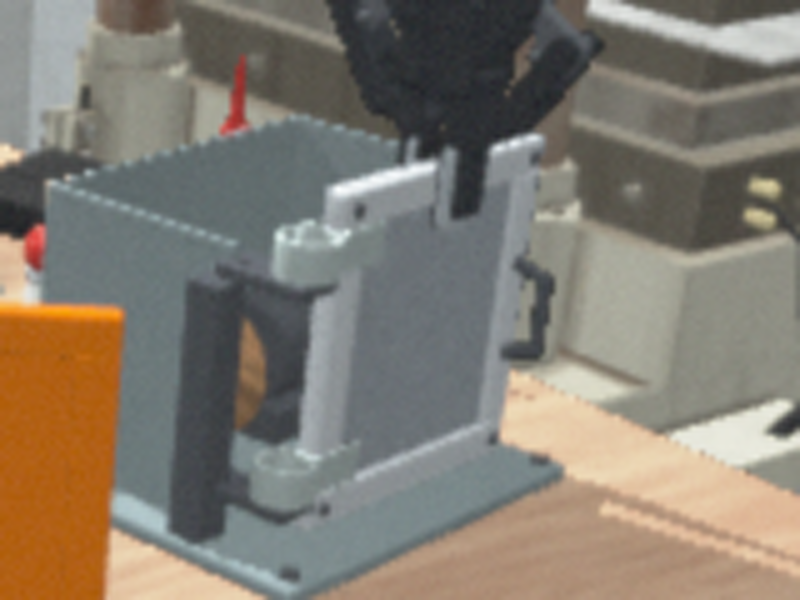

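View pics/wrist6.png

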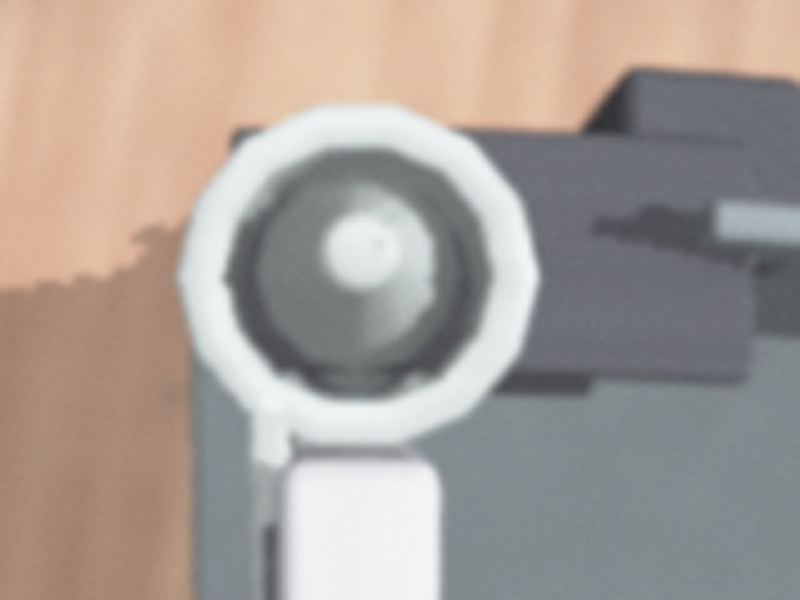

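The rings sit on their brackets, the pin is centred in the bore (wrist crop 350,270), and the wrist force has gone from −3 to +7 N. The door is fully home, so I'm releasing it.

```bash

python3 -m crank '[{"hand":1,"dx":0,"dy":-0.5,"dz":0,"yaw":0},{"hand":0.8,"dx":0,"dy":-0.5,"dz":0,"yaw":0},{"hand":0.6,"dx":0,"dy":-0.5,"dz":0,"yaw":0},{"hand":0.5,"dx":0,"dy":-0.5,"dz":0,"yaw":0},{"hand":0.5,"dx":0,"dy":-0.5,"dz":0,"yaw":0},{"hand":0.5,"dx":0,"dy":-0.5,"dz":0,"yaw":0},{"hand":0.5,"dx":0,"dy":-8,"dz":0,"yaw":0},{"hand":0.5,"dx":0,"dy":-25,"dz":0,"yaw":0},{"hand":0.5,"dx":0,"dy":-50,"dz":0,"yaw":0},{"hand":0.5,"dx":0,"dy":-80,"dz":0,"yaw":0},{"hand":0.5,"dx":0,"dy":-110,"dz":0,"yaw":0},{"hand":0.5,"dx":0,"dy":-120,"dz":0,"yaw":0}]'
python3 -m crank '[{"hand":0.5,"dx":0,"dy":-10,"dz":-10,"yaw":0},{"hand":0.5,"dx":0,"dy":-30,"dz":-30,"yaw":0},{"hand":0.5,"dx":0,"dy":-50,"dz":-55,"yaw":0},{"hand":0.5,"dx":0,"dy":-60,"dz":-60,"yaw":0},{"hand":0.5,"dx":0,"dy":-60,"dz":-60,"yaw":0},{"hand":0.5,"dx":0,"dy":-60,"dz":-60,"yaw":0}]'
python3 - <<'E'
from h import *
for n in ['scene','top']:
    im=bot.grab_frame(n);save(im,n+'7f.png');np.save(n+'7.npy',im)
    y,x,={'scene':(90,340),'top':(90,390)}[n]
    save(cv2.resize(im[y:y+120,x:x+160],None,fx=5,fy=5,interpolation=cv2.INTER_CUBIC),n+'7.png')
E
```

```text
clock: 10.77
position: [0.5261, -0.2187, 0.2725]
tool_rot: [-1.573, -0.004, 0.171]
force: [0.0, 0.6, 0.0]
grip_width: 0.043
clock: 11.27
position: [0.535, -0.2772, 0.3278]
tool_rot: [-1.571, -0.0, 0.171]
force: [0.0, 0.5, -0.0]
grip_width: 0.043
```

View pics/scene7.png

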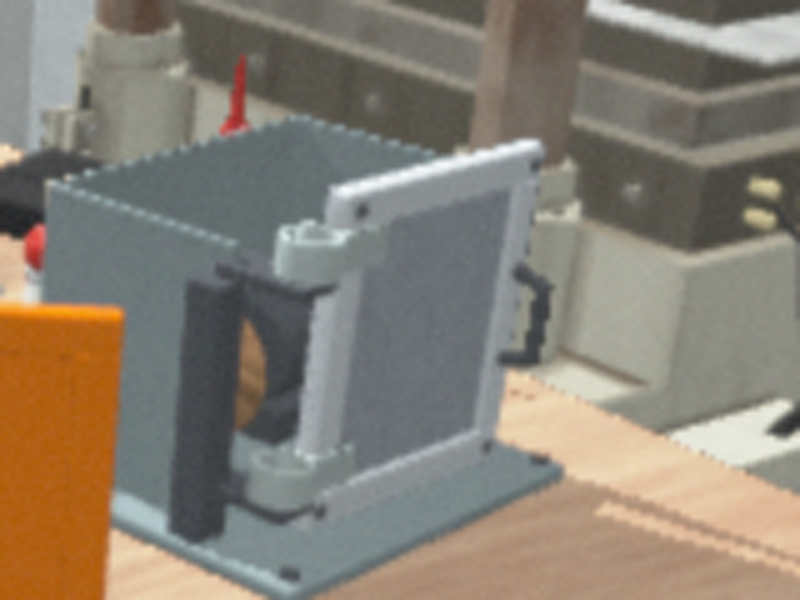

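View pics/top7.png

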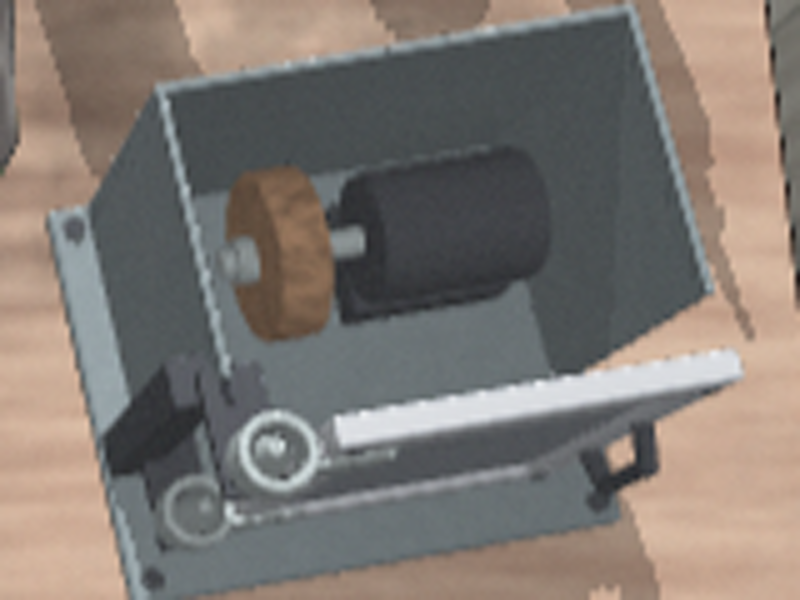

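View pics/scene7f.png

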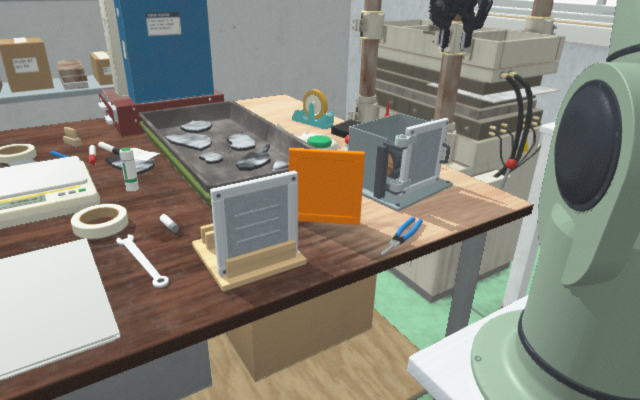

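```bash
python3 - <<'E'
from h import *
ct=bot.camera_info('top');T=lambda x,y:(390+x/5,90+y/5)
a=onz(ct,*T(335,416),.178);b=onz(ct,*T(738,349),.178);d=b-a
print(a,b,np.linalg.norm(d),'yaw',np.arctan2(d[0],-d[1]))
im=bot.grab_frame('top').astype(int);o=np.load('top7.npy').astype(int)
print('motion',np.abs(im-o)[90:210,390:545].max(2).__gt__(40).sum())
print(bot.observe()['clock'],bot.job_done())
E
```

```text
[ 0.51966593 -0.1458059   0.178     ] [ 0.54278232 -0.28907921  0.178     ] 0.14512618737092975 yaw 0.15996614039641424
motion 0
the job is handed in; nothing more can be done
11.4167 None
```

I lifted the knuckled door out of the rack's far slot, carried it over to the guard and lowered both knuckles together onto the pins. I then let go of it, moved the arm clear and handed the job in at 11.4 s.

- **Seating:** On the last step down the wrist force went from −3 to +7 N. The images show both rings on their brackets with the pins through them.
- **Closed and still:** The door stands upright across the front of the guard. Its measured yaw is 0.160 rad, against 0.165–0.175 for the guard, so within about 1°. Nothing in the door's area of the top view moved between the last two pictures.
- **Surroundings:** The blank cover panel is still standing in its slot and the orange panel was not touched. Wrist force was zero after release.
- **Disagreement:** The door's top edge measured 145 mm long in the last picture, where 150 is specified. I put this down to picking its corners by eye. No other check failed.

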